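# Find the full screw tin by weight

## Task

One of the three identical lidded metal tins is full of screws; the other two are empty. Lift them to feel which one is heavy, stand the full one upright in the shallow tray, and leave the two empty ones standing upright on the table where they were.

Things in the scene. Friction and masses are not known exactly. Their poses are not given: they have to be found in the camera images.
- tin_a: the whole of tin a; origin at the centre of its underside, see tin_a_centre
- tin_b: the whole of tin b; origin at the centre of its underside, see tin_b_centre
- tin_c: the whole of tin c; origin at the centre of its underside, see tin_c_centre
- tin_a_centre (a point): tin a: centre (half-way up) of one of three identical closed round tins of bare metal, upright on the table: 58 mm diameter, 66 mm tall, with a fixed flat lid; z along its axis, up. Exactly one of tins a, b, c is full of screws and weighs about 0.4 to 0.6 kg; the other two are empty and weigh about 0.08 kg. Which one is full is drawn anew each time and cannot be seen. Grasp it across its diameter
- tin_b_centre (a point): tin b: centre (half-way up) of one of three identical closed round tins of bare metal, upright on the table: 58 mm diameter, 66 mm tall, with a fixed flat lid; z along its axis, up. Exactly one of tins a, b, c is full of screws and weighs about 0.4 to 0.6 kg; the other two are empty and weigh about 0.08 kg. Which one is full is drawn anew each time and cannot be seen. Grasp it across its diameter
- tin_c_centre (a point): tin c: centre (half-way up) of one of three identical closed round tins of bare metal, upright on the table: 58 mm diameter, 66 mm tall, with a fixed flat lid; z along its axis, up. Exactly one of tins a, b, c is full of screws and weighs about 0.4 to 0.6 kg; the other two are empty and weigh about 0.08 kg. Which one is full is drawn anew each time and cannot be seen. Grasp it across its diameter
- tray: shallow square tray of dark sheet steel, open at the top, fixed to the table: 170 x 170 mm outside, 162 x 162 mm inside, rim 19 mm above the table, inner floor 4 mm above the table; origin at the centre of its underside (on the table), x and y along its sides, z up
There are look-alikes about, which are no part of the job. What is shaped like the tin_c but red is not meant.

How it is judged:
By the outcome, as a careful person would: the job done as asked, in the order asked, and still so for the second after the job is handed in, with the robot touching nothing.
It also fails if it takes over 58 s, if anything falls off the work surface, if the arm or the gripper's body presses on something with over 40 N, if the wrist force passes 120 N, or if a joint passes its speed limit or range.

## Robot

A 7-joint arm with a two-finger parallel gripper is mounted at the origin on a cart in front of the work surface, level with it; the furniture and walls round the work are solid. World frame = base frame: x ahead of the robot, y to its left, z up, the work surface at z = 0. Lengths are in mm, angles in rad, forces in N, time in s.
With the tool pointing down it reaches from about 400 to 875 mm from the base axis. Payload 19.3 kg.
Tool frame: the origin (TCP) lies at the very end of the fingers, on their centre line; the grasp point (between the pads) lies 19 mm behind it (grip_point_offset is the z of the grasp point in the tool frame, in mm); z points along the fingers, x is the direction in which the jaws open and shut, and the axes are right-handed (so a half turn about z gives the same grasp; the last joint's range is limited). The gripper opens to 85 mm and grips with 20 to 120 N. Pads are 22 mm wide; open, the fingers measure 114 mm over their backs; the gripper's body (76 mm by 85 mm) begins 54 mm behind the grasp point. The pads swing forward as they close: fully open they stand 13 mm farther back than shut.
Start: joints at [1.114, 0.521, -0.036, 1.599, 0.021, 1.021, -0.113], TCP at [235.739, -578.828, 231.291] pointing down, gripper open.
Joint ranges: [-2.91, 2.91], [-0.3, 2.13], [-1.5, 1.42], [0.17, 2.43], [-1.26, 4.41], [0.16, 1.93], [-2.52, 2.52]. Speed limits (rad/s): [1.89, 1.89, 2.39, 2.39, 3.01, 3.01, 3.01].

## Interface

Orientations are given as a 3x3 rotation matrix whose columns are the frame's x, y, z axes.
In Python, from workcell import movep, movel, goto_joints, open_gripper, clamp, wait, inverse_kinematics, read_state, camera, PlanningError, finish_job, grip_point_offset gives the robot as it stands. Calls block until the motion is done:
- movep(position, orientation): joint-space move of the TCP to a pose.
- movel(position, frame=None, max_speed=150, guard=None): straight line of the TCP; frame=None keeps the orientation; max_speed is the mean speed in mm/s. With guard (N) it stops when the force on the tool has changed by that much, and returns True; else False.
- goto_joints(angles): joint-space move.
- open_gripper() and clamp(): open the fingers fully, or close them until they stop; the grip force is fixed at half the most.
- wait(seconds).
- inverse_kinematics(position, orientation): joint angles nearest the present ones, or None.
- read_state(): the state.
- camera(name): name is "scene" or "top" or "wrist"; returns a dict with "image" (480x640x3 uint8, blue, green, red), "range_z" (480x640 float32, mm along the optical axis (not along the pixel's ray), 0 where there is no reading), "fx", "fy", "cx", "cy" (pixels), "cam_to_world" (4x4, takes a point from camera to world coordinates). Camera axes: x right, y up, looking along -z (the intrinsics and any distortion apply to the point x, -y, -z); pixel columns grow to the right and rows downward; lengths in mm; the calibration is good to about 2 mm. A picture is of the moment at which its call begins.
A pose or a line that the arm cannot do raises PlanningError and nothing moves.
- finish_job(): hands the job in, once; it reports no verdict.
The state is a dict: "time": time; "qpos": joint angles; "qvel": joint speeds; "joint_efforts": joint torques, N m; "eef_pos": TCP position; "tool_rot": TCP orientation; "ft_force": force on the tool from outside, world axes, zero at the start; "torque": the same for the moment, N m; "finger_gap": finger opening in mm.
Only numpy, scipy, OpenCV 4.12 (cv2) and the standard library are available. Lean on these libraries where they do the work, as an engineer would, in place of code of your own. Each camera call takes 0.05 s, during which the arm holds its last target.

## Working session

There is one attempt and no reset: what is moved stays moved. The work goes in short steps, each a Python script; the robot and the scene stay as the last script left them, time stands still between calls to the robot, and variables do not carry over. Pictures are saved under pics/ and viewed, and the job is handed in when it is done.

```bash
mkdir -p pics; ls; python3 - <<'E'
from workcell import *
import cv2,numpy as np
for n in ("scene","top"):
    c=camera(n); cv2.imwrite(f"pics/{n}0.png",c["image"]); np.savez(f"pics/{n}0.npz",**c)
    print(n,c["fx"],c["cx"],c["cy"],[k for k in c],np.round(c["cam_to_world"],3).tolist())
s=read_state();print(s, grip_point_offset)
E
```

```text
pics
scene 538.3566082275265 318.8390941711208 241.00752199851794 ['image', 'range_z', 'fx', 'fy', 'cx', 'cy', 'cam_to_world'] [[-0.543, 0.483, -0.687, -438.522], [-0.84, -0.309, 0.446, 611.592], [0.003, 0.819, 0.574, 806.552], [0.0, 0.0, 0.0, 1.0]]
top 530.20646720306 318.54155587065776 242.69810851902702 ['image', 'range_z', 'fx', 'fy', 'cx', 'cy', 'cam_to_world'] [[-0.015, 0.985, -0.17, 273.853], [-1.0, -0.02, -0.023, 11.63], [-0.026, 0.17, 0.985, 1282.993], [0.0, 0.0, 0.0, 1.0]]
{'time': 0.1, 'qpos': array([ 1.1138038 ,  0.5219581 , -0.03633247,  1.59990976,  0.02114386,
        1.02109668, -0.11279598]), 'qvel': array([-2.16383483e-04, -1.43874580e-03, -2.83906833e-04, -1.18362227e-03,
       -9.12321107e-05,  7.14774864e-04,  8.26311479e-04]), 'joint_efforts': array([ 4.36755829e-03, -9.28494430e+01,  1.98446989e+00, -3.70538986e+01,
        1.81536743e-02,  5.33615181e-03,  1.29377575e-06]), 'eef_pos': array([ 235.64315934, -578.570376  ,  230.79567903]), 'tool_rot': array([[ 3.77189377e-01, -9.26136071e-01, -3.89857892e-04],
       [-9.26135624e-01, -3.77189578e-01,  9.10383989e-04],
       [-9.90189785e-04,  1.76741130e-05, -9.99999510e-01]]), 'ft_force': array([-0.29867061, -0.29598517, -0.1549641 ]), 'torque': array([-0.00040632, -0.01552157,  0.02755653]), 'finger_gap': 85.36853213764847} -18.700000000000003
```

View pics/scene0.png

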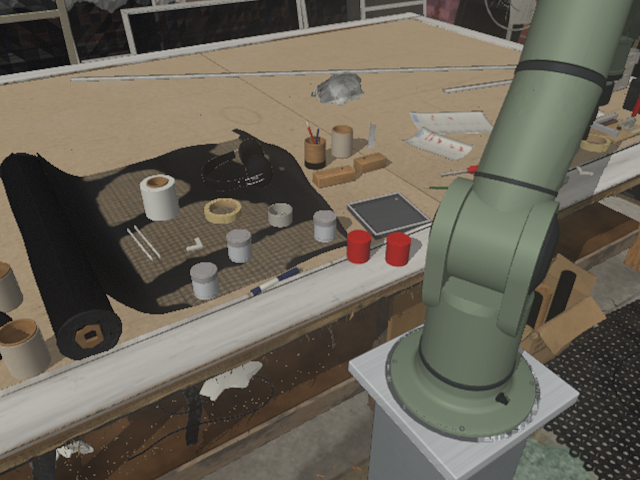

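View pics/top0.png

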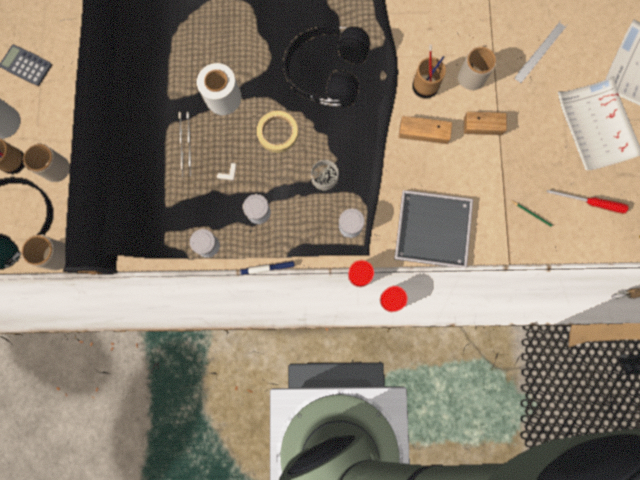

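The scene shows three grey tins at top-view pixels (203,241), (256,208) and (351,221), two red decoys at (361,273) and (393,299), and the tray at (435,228). Next I measure them.

```bash
cat > h.py <<'E'
import numpy as np,cv2
def cloud(c):
    v,u=np.mgrid[0:480,0:640]; d=c["range_z"].astype(float)
    P=np.stack([(u-c["cx"])/c["fx"]*d,-(v-c["cy"])/c["fy"]*d,-d],-1)
    T=c["cam_to_world"]; W=P@T[:3,:3].T+T[:3,3]; W[d<=0]=np.nan; return W
def project(c,p):
    T=np.linalg.inv(c["cam_to_world"]); q=T[:3,:3]@p+T[:3,3]
    return c["cx"]+c["fx"]*q[0]/-q[2], c["cy"]+c["fy"]*q[1]/q[2]
def lid(c,u,v,r=22):
    W=cloud(c); m=np.zeros((480,640),bool); m[v-r:v+r,u-r:u+r]=1
    m&=(W[...,2]>56)&(W[...,2]<76)
    p=W[m][:,:2].astype(np.float32); 
    (x,y),R=cv2.minEnclosingCircle(p); b=p.mean(0)
    return np.r_[b,x,y,R,len(p),np.median(W[m][:,2])]
E
python3 - <<'E'
from h import *
for n,px in (("top",[(203,241),(256,208),(351,221),(361,273),(393,299)]),("scene",[(204,270),(238,236),(325,217)])):
    c=dict(np.load(f"pics/{n}0.npz")); W=cloud(c)
    for p in px: print(n,p,np.round(lid(c,*p),1))
    if n=="top":
        for p in [(435,228),(402,192),(473,194),(396,262),(468,266),(435,193),(435,264),(398,228),(470,230),(300,130),(324,175),(324,185),(100,100),(120,200),(228,170),(300,240),(430,130),(270,268),(218,80),(323,290),(500,240)]:
            print(p,np.round(W[p[1],p[0]],1))
        img=c["image"]; cv2.imwrite("pics/crop.png",cv2.resize(img[140:320,150:500],None,fx=2.2,fy=2.2))
        # local maximum heights
        m=(W[...,0]>350)&(W[...,0]<900)&(W[...,2]>90); print(np.unique(np.round(W[m][:,1]/50)*50,return_counts=True))
E
```

```text
top (203, 241) [492.7 312.6 493.6 313.4  30.1 502.   66.9]
top (256, 208) [573.8 188.  574.9 188.6  29.7 486.   66.7]
top (351, 221) [534.6 -37.2 535.3 -37.7  30.1 500.   66.4]
top (361, 273) [412.9 -56.5 399.2 -70.6  49.4 516.   66.7]
top (393, 299) [ 352.7 -129.5  368.6 -116.8   49.7  538.    66.5]
(435, 228) [ 524.4 -243.1    9.2]
(402, 192) [ 615.1 -166.    14.7]
(473, 194) [ 610.2 -343.2   -0.8]
(396, 262) [ 444.3 -146.6   -3.2]
(468, 266) [ 430.6 -318.7    2.6]
(435, 193) [ 6.145e+02 -2.494e+02  5.000e-01]
(435, 264) [ 436.6 -239.3    5. ]
(398, 228) [ 524.2 -151.9   19.5]
(470, 230) [ 519.3 -329.6    0.8]
(300, 130) [786.8  84.1   3. ]
(324, 175) [659.6  24.8  25.5]
(324, 185) [631.3  25.2  35.5]
(100, 100) [832.  554.8 108.8]
(120, 200) [594.1 508.4  75.3]
(228, 170) [685.7 267.1   1.6]
(300, 240) [501.3  86.5   8.8]
(430, 130) [ 764.8 -238.1   37.3]
(270, 268) [433.1 159.3  14.2]
(218, 80) [905.9 286.2  48.5]
(323, 290) [378.8  32.4   1.8]
(500, 240) [ 492.5 -399.7    3.6]
(array([-400., -350., -250., -200.,  -50.,   -0.,  250.,  300.,  350.,
        500.,  550.,  600.,  650.,  700.,  750.,  800.]), array([   5,   35,   11,    7,  138,  179,  287,  323,    7, 1324, 4483,
       3231,  129,  187,   47,   12]))
scene (204, 270) [488.  315.6 492.2 314.3  33.6 418.   65.1]
scene (238, 236) [569.2 191.1 573.7 189.1  32.  330.   64.9]
scene (325, 217) [530.5 -34.  532.6 -36.7  33.2 279.   65. ]
```

View pics/crop.png

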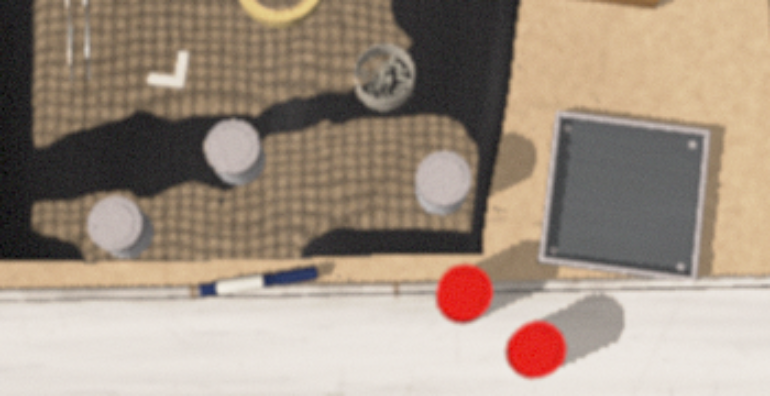

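```bash
cat >> h.py <<'E'
TINS={"L":(493,313.7),"M":(574.3,188.8),"R":(534.2,-37.2)}
def R(yaw):
    x=np.array([np.cos(yaw),np.sin(yaw),0]); z=np.array([0,0,-1.]); return np.c_[x,np.cross(z,x),z]
E
python3 - <<'E'
from workcell import *
from h import *
c=dict(np.load("pics/top0.npz"))
T=c["cam_to_world"]
pts=[]
for u,v in [(558,113),(707,130),(695,277),(542,261)]:
    u=(u+.5)/2.2-.5+150; v=(v+.5)/2.2-.5+140
    d=T[:3,:3]@np.array([(u-c["cx"])/c["fx"],-(v-c["cy"])/c["fy"],-1]); o=T[:3,3]
    pts.append((o+d*(19-o[2])/d[2])[:2])
pts=np.array(pts); print(pts.round(1), pts.mean(0), np.linalg.norm(np.diff(pts,axis=0),axis=1))
tc=tuple(pts.mean(0))
for n,p in {**TINS,"tray":tc}.items():
    for a in (-np.pi/2,-np.pi/4,0,np.pi/4,np.pi/2):
        out=[]
        for z in (150,18):
            q=inverse_kinematics([*p,z],R(a)); out.append(None if q is None else np.round(q,2).tolist())
        print(n,round(a,2),out)
E
```

```text
[[ 616.2 -168.8]
 [ 593.1 -332.3]
 [ 429.5 -309. ]
 [ 450.2 -144.4]] [ 522.22272436 -238.634934  ] [165.10760851 165.20243958 165.8272873 ]
L -1.57 [[-0.79, 0.56, 0.17, 1.79, -0.13, 0.8, -2.12], [-0.49, 0.76, -0.26, 1.83, 0.32, 0.59, -2.52]]
L -0.79 [[-0.15, 0.66, -0.76, 1.76, 0.55, 0.95, -1.92], [-0.38, 0.79, -0.42, 1.82, 0.51, 0.64, -1.89]]
L 0 [[0.01, 0.78, -1.05, 1.75, 0.76, 1.08, -1.3], [-0.25, 0.83, -0.61, 1.82, 0.69, 0.72, -1.25]]
L 0.79 [[0.07, 0.85, -1.19, 1.75, 0.86, 1.17, -0.59], [-0.3, 0.81, -0.54, 1.82, 0.63, 0.69, -0.41]]
L 1.57 [[0.11, 0.91, -1.27, 1.74, 0.92, 1.23, 0.15], [-0.29, 0.82, -0.56, 1.82, 0.64, 0.69, 0.36]]
M -1.57 [[-0.15, 0.61, -0.39, 1.72, 0.29, 0.88, -2.23], [-0.29, 0.78, -0.18, 1.78, 0.23, 0.6, -2.18]]
M -0.79 [[-0.01, 0.65, -0.6, 1.71, 0.44, 0.93, -1.57], [-0.17, 0.8, -0.36, 1.77, 0.42, 0.65, -1.56]]
M 0 [[0.04, 0.67, -0.69, 1.7, 0.5, 0.95, -0.84], [-0.12, 0.81, -0.44, 1.77, 0.52, 0.68, -0.85]]
M 0.79 [[0.09, 0.69, -0.76, 1.7, 0.56, 0.98, -0.09], [-0.01, 0.85, -0.6, 1.76, 0.68, 0.75, -0.18]]
M 1.57 [[0.14, 0.72, -0.86, 1.7, 0.63, 1.02, 0.64], [0.1, 0.9
[... 328 characters left out ...]
53]]
R 0.79 [[0.46, 0.57, -0.69, 1.89, 0.47, 0.86, 0.31], [0.38, 0.77, -0.58, 1.95, 0.7, 0.63, 0.12]]
R 1.57 [[0.51, 0.59, -0.76, 1.88, 0.52, 0.88, 1.06], [0.45, 0.8, -0.68, 1.95, 0.8, 0.69, 0.83]]
tray -1.57 [[0.36, 0.54, -0.04, 1.81, 0.03, 0.79, -1.27], [0.33, 0.75, -0.01, 1.87, 0.02, 0.53, -1.26]]
tray -0.79 [[0.47, 0.55, -0.21, 1.8, 0.15, 0.81, -0.59], [0.42, 0.75, -0.14, 1.86, 0.18, 0.54, -0.62]]
tray 0 [[0.6, 0.56, -0.38, 1.8, 0.27, 0.83, 0.09], [0.51, 0.75, -0.26, 1.86, 0.33, 0.57, 0.04]]
tray 0.79 [[0.71, 0.59, -0.55, 1.79, 0.39, 0.87, 0.77], [0.63, 0.78, -0.43, 1.85, 0.52, 0.63, 0.66]]
tray 1.57 [[0.81, 0.63, -0.7, 1.79, 0.5, 0.91, 1.46], [0.73, 0.81, -0.59, 1.85, 0.68, 0.69, 1.32]]
```

```bash
cat >> h.py <<'E'
import workcell as w
G=18; H=150
def fz(n=8):
    a=[]
    for _ in range(n): a.append(w.read_state()["ft_force"].copy()); w.wait(0.03)
    return np.mean(a,0)
def pick(n,lift=50):
    p=TINS[n]
    w.movep([*p,H],R(0)); w.movel([*p,G],max_speed=120); 
    w.wait(.1); f0=fz(); w.clamp(); g=w.read_state()["finger_gap"]
    w.movel([*p,G+lift],max_speed=60); w.wait(.3); f1=fz()
    s=w.read_state(); print(n,"gap",round(g,1),round(s["finger_gap"],1),"f0",f0.round(2),"f1",f1.round(2),"pos",s["eef_pos"].round(1),"t",round(s["time"],2))
    return f1[2]-f0[2]
def putback(n):
    p=TINS[n]
    w.movel([*p,G+.5],max_speed=60); w.wait(.15); w.open_gripper(); w.movel([*p,H],max_speed=150)
E
python3 - <<'E'
from h import *
print("dF",pick("R"))
c=w.camera("scene"); cv2.imwrite("pics/s1.png",c["image"])
E
```

```text
R gap 56.4 56.3 f0 [ 0.15 -0.01  0.22] f1 [-0.18 -0.18 -0.78] pos [534.2 -37.2  68. ] t 5.89
dF -1.0027022981701788
```

View pics/s1.png

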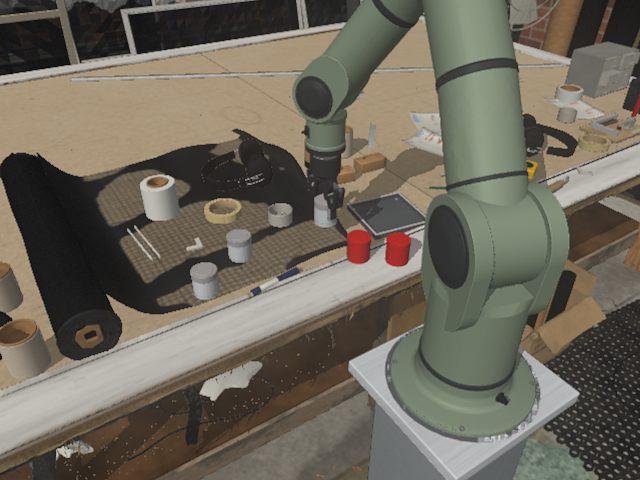

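The right-hand tin is lifted: its base moved from about row 242 to 226. It weighs about 1 N, so it is empty. I put it back and try the middle one.

```bash
python3 - <<'E'
from h import *
putback("R")
d=pick("M");print("dF",d)
if d>-2.5:
    putback("M"); d=pick("L"); print("dF",d)
c=w.camera("scene"); cv2.imwrite("pics/s2.png",c["image"]); print(w.read_state()["time"])
E
```

```text
M gap 56.4 56.1 f0 [ 0.3   0.13 -0.14] f1 [-0.15  0.09 -1.04] pos [574.2 188.8  67.9] t 12.97
dF -0.8990803696373155
L gap 57.2 57.4 f0 [-0.15 -0.1   0.21] f1 [ 0.03 -0.18 -5.28] pos [493.  313.7  68. ] t 19.73
dF -5.490457926137191
19.7833
```

View pics/s2.png

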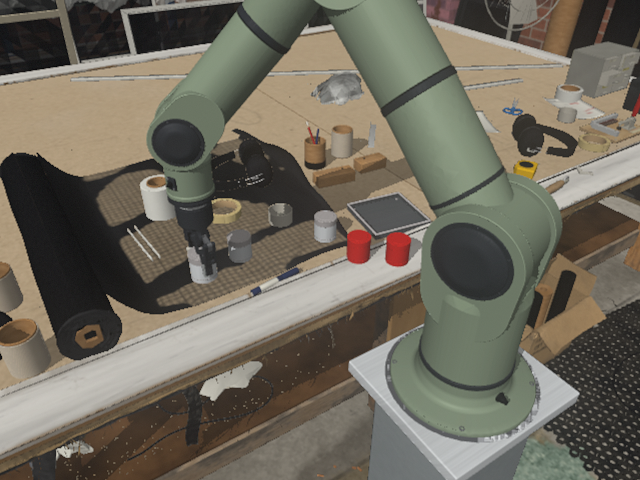

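The left tin weighs about 5.5 N, so it is the full one. R and M stand upright where they were, at about (325,226) and (239,246). Now I carry it to the tray.

```bash
python3 - <<'E'
from h import *
t=(522.2,-238.6)
w.movel([*TINS["L"],160],max_speed=120)
w.movel([*t,160],max_speed=180)
s=w.read_state();print(s["finger_gap"],s["ft_force"],s["time"])
w.movel([*t,G+4+12],max_speed=100)
hit=w.movel([*t,G+4-3],max_speed=25,guard=4); s=w.read_state(); print(hit,s["eef_pos"],s["ft_force"],s["finger_gap"])
c=w.camera("scene"); cv2.imwrite("pics/s3.png",c["image"][150:300,250:500].repeat(3,0).repeat(3,1)); print(w.read_state()["time"])
E
```

```text
57.25527115074318 [ 0.58175011  0.33187306 -4.96845487] 23.925
True [ 522.20182951 -238.64443027   22.49129814] [-2.23111859  0.60125756  8.12933945] 57.41478211171536
25.8667
```

View pics/s3.png

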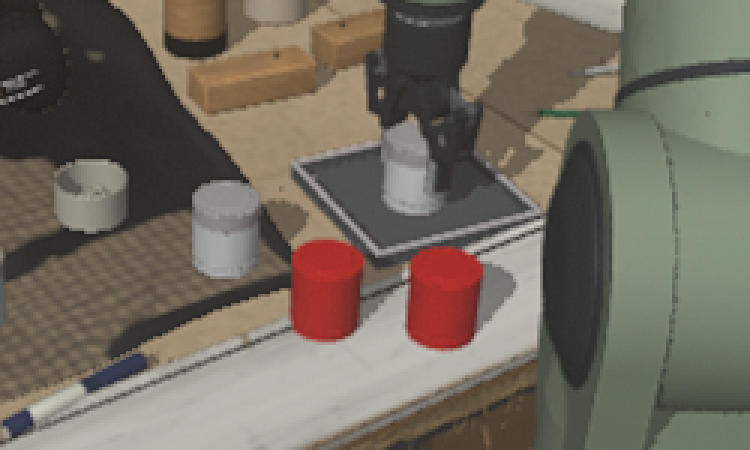

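Contact came at the expected floor height (TCP z 22.5), and the tin stands near the middle of the tray. I release and check.

```bash
python3 - <<'E'
from h import *
w.open_gripper(); t=(522.2,-238.6); w.movel([*t,170],max_speed=150)
w.movep([300,-520,230],R(0)); w.wait(.3)
c=w.camera("top"); cv2.imwrite("pics/t4.png",c["image"])
for n,p in {**TINS,"tray":t}.items():
    if n=="L": continue
    u,v=project(c,np.array([*p,66.])); print(n,p,np.round(lid(c,int(u),int(v)),1))
s=w.read_state();print(s["time"],s["ft_force"])
E
```

```text
M (574.3, 188.8) [572.8 188.4 573.6 188.7  29.9 493.   66.6]
R (534.2, -37.2) [533.  -37.5 534.2 -38.2  29.9 493.   66.5]
tray (522.2, -238.6) [ 520.4 -237.2  522.  -238.    30.2  521.    70.3]
29.1083 [ 0.84066657 -0.2849187   0.63877698]
```

View pics/t4.png

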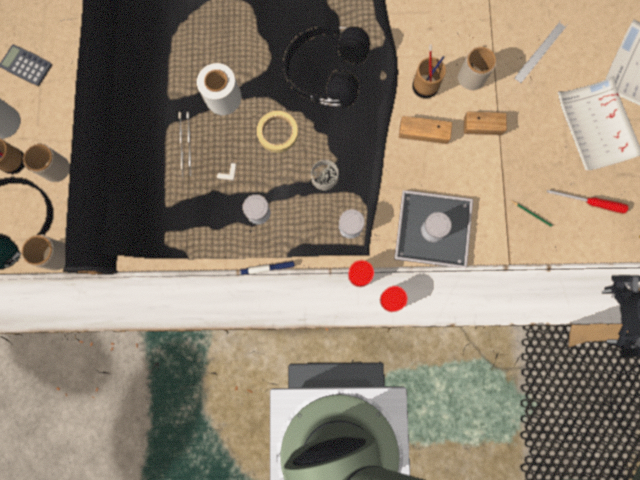

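The full tin stands in the tray at (436,227), and the empties are at (256,208) and (351,222). All are upright and the arm is clear.

```bash
python3 -c "
from workcell import *
finish_job()"
```

```text
the job is handed in; nothing more can be done
```

The full tin is standing upright in the tray, and the two empty ones are back where they were. I handed the job in at about 29 s of the 58 s allowed.

- **Weighing:** I lifted all three. The right and middle tins (seen from the robot) changed the tool force by about 1.0 N and 0.9 N, so they are empty. The left one changed it by about 5.5 N (roughly 0.56 kg), so it is the full one.
- **Full tin:** its lid measures 70.3 mm high, which matches 66 mm standing on the 4 mm tray floor. It is at (522, -238), within about 1 mm of the tray centre I measured.
- **Empty tins:** both lids measure about 66.5 mm high, so they are upright, and both are within about 1.5 mm of where they started.
- **Arm:** it was clear of everything at hand-in. The red look-alikes were not touched.
- **Measured mismatches:** the tray's sides came out at about 165 mm in the picture against the stated 170 mm, which I put down to blurred edges. The finger gap when holding a tin read 56 to 57 mm against the 58 mm diameter. Neither affected the result.

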